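Spin-check the lapping head

ROBOT

A 6-joint arm with a two-finger parallel gripper is mounted at the origin on the work surface. World frame = base frame: x ahead of the robot, y to its left, z up, the work surface at z = 0. Lengths are in m, angles in rad, forces in N, time in s.
With the tool pointing down it reaches from about 0.3 to 0.825 m from the base axis. Payload 5.4 kg.
Tool frame: the origin (TCP) lies on the centre line of the jaws, within the pads' length; the fingertips stand 11 mm ahead of it and the grasp point (between the pads) lies 8 mm behind it; z points along the fingers, y is the line along which they close (so a half turn about z gives the same grasp; the last joint's range is limited). The gripper opens to 92 mm and grips with 3 to 60 N. Pads are 20 mm wide; open, the fingers measure 128 mm over their backs; the gripper's body (75 mm by 189 mm) begins 69 mm behind the grasp point.
Start: joints at [-1.516, 0.158, 1.597, -0, 1.386, -0.21], TCP at [0.15, -0.555, 0.226] pointing down, gripper open.
Joint ranges: [-2.91, 2.91], [-0.94, 2.29], [0.18, 2.7], [-1.29, 4.43], [0.17, 2.64], [-3, 3]. Speed limits (rad/s): [2.57, 2.57, 3.14, 3.14, 3.14, 3.14].

INTERFACE

Orientations are given as a unit quaternion [w, x, y, z].
In Python, from cell import env gives the robot as it stands.
- The arm moves only by the tool apply_moves, never from a script. Its argument "plan" is a list of rows, each a list of 3 entries, a list of its own where there are three numbers: the shift along the tool's x, y, z in cm, then the turn, a rotation vector about the tool's x, y, z in degrees, then the closure, from 0 (fully open) to 1 (shut). A call has 1 to 5 rows; each row shifts and turns the commanded pose from where the row before left it, along the tool's axes as they then stand; what a row does not reach is not made up. A row lasts 1/8 s, in which the tool goes at most 62.5 mm and 10.7 degrees, less where a joint would pass 70% of its speed; a pose out of reach is approached as far as the arm can. A call is refused whole if a number of a shift passes 6.25 or a number of a turn 10.7, either way. A call with a gripper value outside its range is refused whole. The fingers move at their own pace and stop on an object; "force" is the grip in N (left out, the last holds). Time passes only in rows, so rows that do not move let the fingers close. It gives the time, the measured TCP pose, the force, the opening and the grip force at its end, in the units of the state.
- env.get_obs(): the state, without advancing time (a new reading comes with each control period).
- env.grab_frame(name): name is "scene" or "top" or "wrist"; returns the picture (384x512x3 uint8, blue, green, red); there is no depth.
- env.get_calibration(name): a dict with "fx", "fy", "cx", "cy" (pixels), "R" (3x3) and "t" (3): a world point X has camera coordinates R X + t. Camera axes: x right, y down, z forward; pixel columns grow to the right and rows downward; lengths in m; the calibration is good to about 2 mm. A picture is of the moment at which its call begins: read the wrist's pose just before it. get_calibration takes no time and is no camera call; for the wrist camera it gives the pose at the moment of the call.
- env.hand_in(): hands the job in; it is judged then, once.
The state is a dict: "t": time; "joints": joint angles; "joint_vel": joint speeds; "tau": joint torques, N m; "tcp_pos": TCP position; "tool_rot": TCP orientation; "wrist_force": force on the tool from outside, world axes, zero at the start; "torque": the same for the moment, N m; "gripper_width": opening from 0.0 (shut) to 1.0 (fully open); "grip_force": force on a finger pad.
Only numpy, scipy, OpenCV 4.12 (cv2) and the standard library are available. Lean on these libraries where they do the work, as an engineer would, in place of code of your own. Each camera call takes 0.05 s, during which the arm holds its last target. There are 200 camera calls.

TASK

Pull the red-knobbed locking pin straight up out of the lapping head and stand it in the hole of the wooden holder. Then check that the rotor turns freely: lay a fingertip lightly on its rubber face and stroke it round anticlockwise (seen from above) for at least one full turn in all, gently, never bearing on the head with more than about 10 N. Take your hand away and leave the other things on the bench where they are.

Things in the scene. Friction and masses are not known exactly. Their poses are not given: they have to be found in the camera images.
- head: the lapping head, bolted down: green housing 170 mm square on a dark 186 mm base. Origin: centre of its underside at bench level, on the rotor's vertical axis; z up; the locking pin stands on its -x side, 74 mm from the axis. A rotor turns on top: a flat round black rubber face, radius 64 mm, with a yellow dash; below it a steel flange, radius 82 mm, whose one rim notch (12 mm) the pin passes.
- head_top (a point): point of the rotor's axis in the flat top of the green housing, fixed, 50 mm above the bench. The rubber face lies 28 to 44 mm above it: its height is set anew each time, is not measured, and must be felt for. The rotor rides on a spring: under a press it sinks about 1 mm per 3.5 N.
- spindle (a joint): angle of the rotor in rad, near 0 at the start (held by the pin), growing anticlockwise seen from above; it counts on past a full turn (6.28). The bearing drags with about 0.10 N m, so the rotor soon stops when let go; a fingertip 45 mm from the axis carries it round with 4 to 8 N of press and slips with less.
- pin_knob (a point): the loose steel locking pin (about 70 g, 9 mm thick, 112 mm long in all) with a red round knob on top, 22 mm in diameter, 36 mm high. The point is the knob's centre, 94 mm above the pin's foot and 18 mm below its top; z along the pin, upward. At the start it stands upright, its foot 22 mm deep in the housing, knob centre 122 mm above the bench.
- holder_hole (a point): the wooden pin holder, a fixed block 70 mm square and 45 mm high (base 84 mm square); the point is the centre of the mouth of its hole, in the top face, 45 mm above the bench. The hole is 13.5 mm wide and 35 mm deep with a small chamfer; z up. The pin standing home in it has its knob centre 104 mm above the bench.
- oil: orange oil bottle, 48 mm in diameter, 130 mm high, loose; origin at the centre of its underside. To be left alone.
- spool: blue wire spool standing on end, 48 mm in diameter, 42 mm high, loose; origin at the centre of its underside. To be left alone.
- mouthpiece: brass mouthpiece standing on its rim, 27 mm in diameter, 80 mm high, loose; origin at the centre of its underside. To be left alone.
- tin: dark steel tin, open, 90 mm in diameter, 100 mm high, loose; origin at the centre of its underside. To be left alone.
Things that resemble listed ones, but are neither listed nor needed, are in the scene too. Of the things that look like the part that bears holder_hole, take the one that is farthest to the robot's right at the start.

How it is judged:
By the outcome, as a careful person would: the job done as asked, in the order asked, and still so for the second after the job is handed in, with the robot touching nothing.
It also fails if it takes over 72 s, if anything falls off the work surface, if the arm or the gripper's body presses on something with over 40 N, if the wrist force passes 120 N, or if a joint passes its speed limit or range.

## Working session

There is one attempt and no reset: what is moved stays moved. The work goes in short steps, Python scripts to look and compute and a tool call to move; the robot and the scene stay as the last step left them, time stands still between calls to the robot, and variables do not carry over. Pictures are saved under pics/ and viewed, at most 10 in all, crops included, and the job is handed in when it is done.

Besides the shell and the picture viewer there is one more tool, called after "Emit:" in YAML: its name, and indented under it one key for each argument. apply_moves: Moves the arm, as the interface text tells. Its arguments: {"type":"object","properties":{"plan":{"type":"array","items":{"type":"array"}},"force":{"type":"number"}},"required":["plan"]}

```bash
mkdir -p pics; ls
python3 - <<'E'
from cell import env
import cv2
for n in("scene","top"):
    cv2.imwrite(f"pics/{n}0.png",env.grab_frame(n)); print(n,env.get_calibration(n))
print(env.get_obs())
E
```

```text
pics
scene {'fx': 436.35515476242654, 'fy': 436.35515476242654, 'cx': 254.3224099457898, 'cy': 195.43019381464657, 'R': array([[ 0.79832451,  0.60217096,  0.00825317],
       [ 0.3251702 , -0.41947646, -0.84752808],
       [-0.50689479,  0.67928612, -0.53068639]]), 't': array([-0.45925066, -0.09594712,  1.4994984 ])}
top {'fx': 393.9905910674001, 'fy': 393.9905910674001, 'cx': 259.0129232839564, 'cy': 192.1274068432848, 'R': array([[-0.00472202, -0.99998752, -0.00162965],
       [-0.99869322,  0.00479883, -0.05088041],
       [ 0.05088759,  0.00138727, -0.99870342]]), 't': array([0.03527615, 0.54613899, 1.23559955])}
{'t': 0.1, 'joints': array([-1.51611032e+00,  1.58986631e-01,  1.59808273e+00, -6.83891263e-06,
        1.38620365e+00, -2.10067395e-01]), 'joint_vel': array([-0.00087874, -0.00172485, -0.00204305,  0.00154292, -0.0001299 ,
       -0.00149971]), 'tau': array([ 7.91654656e-04, -3.86505675e+01, -3.22961175e+01,  7.04265316e-02,
        3.39470396e-02, -4.42507053e-05]), 'tcp_pos': array([ 0.1504264 , -0.55441485,  0.22472883]), 'tool_rot': array([-8.37903966e-04,  9.91250559e-01,  1.31990997e-01,  6.18576283e-05]), 'wrist_force': array([ 0.4002887 ,  0.26662472, -0.75769399]), 'torque': array([-0.00815025,  0.02417302, -0.02860055]), 'grip_force': 0.0, 'gripper_width': 0.9990109387534213}
```

View pics/scene0.png

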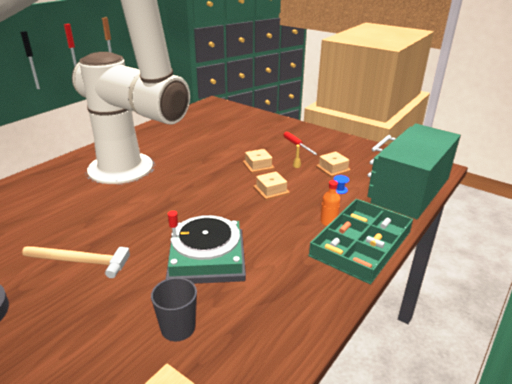

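View pics/top0.png

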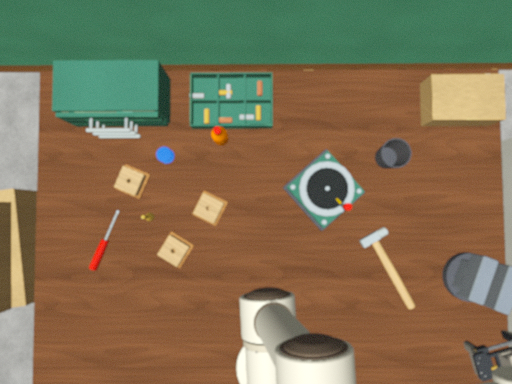

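The top view shows three wooden holders at (131,181), (209,208) and (175,250). Robot's right is image right (-y), so the wanted holder is (209,208). Red things are the pin knob at (347,207) beside the head (327,188), the bottle cap at (217,131) and the screwdriver at (97,255). The wanted one is the knob at (347,207).

```bash
cat > h.py <<'E'
import numpy as np, cv2
from cell import env
from scipy.spatial.transform import Rotation as Rot
def ray(c,u,v,z):
    R,t=c["R"],np.array(c["t"]); d=R.T@np.array([(u-c["cx"])/c["fx"],(v-c["cy"])/c["fy"],1]); o=-R.T@t
    return o+d*(z-o[2])/d[2]
def proj(c,X):
    p=c["R"]@np.array(X)+c["t"]; return c["fx"]*p[0]/p[2]+c["cx"],c["fy"]*p[1]/p[2]+c["cy"]
def toolrel(X):   # target minus TCP in tool axes, cm
    o=env.get_obs(); w,x,y,z=o["tool_rot"]
    return Rot.from_quat([x,y,z,w]).inv().apply(np.array(X)-o["tcp_pos"])*100
def blobs(im,lo,hi,roi):
    x0,y0,x1,y1=roi; h=cv2.cvtColor(im,cv2.COLOR_BGR2HSV)[y0:y1,x0:x1]
    m=cv2.inRange(h,lo,hi); 
    n,l,s,c=cv2.connectedComponentsWithStats(m); 
    return [(int(s[i,4]),(c[i]+[x0,y0]).round(2)) for i in range(1,n) if s[i,4]>8]
E
python3 - <<'E'
from h import *
im=cv2.imread("pics/top0.png");sc=cv2.imread("pics/scene0.png");T=env.get_calibration("top");S=env.get_calibration("scene")
for a in (((0,150,90),(8,255,255)),((172,150,90),(180,255,255))):
    print("red top",blobs(im,*a,(325,190,365,225)),"scene",blobs(sc,*a,(160,200,190,240)))
print("rubber",blobs(im,(0,0,0),(180,255,50),(290,155,360,222)))
print("wood",blobs(im,(12,60,140),(30,200,255),(185,185,235,232)))
print("hole",blobs(im,(0,0,0),(180,255,120),(200,200,218,216)))
print("rubber xy",ray(T,327,188,.086),"knob",ray(T,347.5,207.5,.135),"hole",ray(T,209,208,.045))
for p in ((131,181),(175,250)):print(ray(T,*p,.045))
c1=cv2.resize(im[145:235,285:375],None,fx=4.4,fy=4.4,interpolation=2);c2=cv2.resize(im[145:235,165:255],None,fx=4.4,fy=4.4,interpolation=2)
cv2.imwrite("pics/crop.png",np.hstack([c1,c2]))
E
```

```text
red top [(57, array([347.7 , 206.81]))] scene [(170, array([172.14, 217.97]))]
red top [] scene []
rubber []
wood [(1759, array([209.55, 208.29])), (11, array([232.27, 211.09]))]
hole []
rubber xy [ 0.55400519 -0.17070042  0.086     ] knob [ 0.49494025 -0.22009679  0.135     ] hole [0.49640075 0.18724206 0.045     ]
[0.5811477  0.42912715 0.045     ]
[0.3680249  0.29143926 0.045     ]
```

View pics/crop.png

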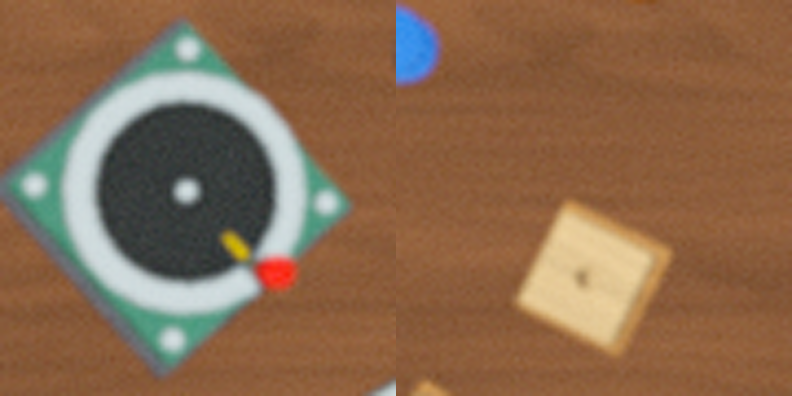

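The crop confirms the pin's red knob beside the yellow dash at the head's notch (crop 276,272) and the plain wooden holder with its hole at (582,278). I'm setting out for a point above the knob, swinging inward first to stay clear of the striped object at right.

Emit:
apply_moves:
  plan:
    - [[2.4,-4.1,-0.5],[0,0,0],0]
    - [[2.4,-4.1,-0.5],[0,0,0],0]
    - [[2.4,-4.1,-0.5],[0,0,0],0]
    - [[2.4,-4.1,-0.5],[0,0,0],0]
    - [[5.4,-1.1,0],[0,0,0],0]
  force: 15

```text
t: 0.72
tcp_pos: [0.2491, -0.3453, 0.2457]
tool_rot: [0.001, 0.991, 0.13, -0.0]
wrist_force: [0.7, -1.2, 0.5]
gripper_width: 0.999
grip_force: 0.0
```

Emit:
apply_moves:
  plan:
    - [[5.4,-1.1,0],[0,0,0],0]
    - [[5.4,-1.1,0],[0,0,0],0]
    - [[5.4,-1.1,0],[0,0,0],0]
    - [[5.4,-1.1,0],[0,0,0],0]
    - [[4.0,-1.1,0],[0,0,0],0]

```text
t: 1.35
tcp_pos: [0.4837, -0.2252, 0.2451]
tool_rot: [-0.0, 0.991, 0.133, -0.0]
wrist_force: [0.8, 0.2, 0.5]
gripper_width: 0.997
grip_force: 0.0
```

Emit:
apply_moves:
  plan:
    - [[0,0,0],[0,0,-8.2],0]
    - [[0,0,0],[0,0,-8.2],0]
    - [[0,0,0],[0,0,-8.2],0]
    - [[0,0,0],[0,0,0],0]

```text
t: 1.85
tcp_pos: [0.4819, -0.2265, 0.2451]
tool_rot: [-0.0, 0.941, 0.339, -0.0]
wrist_force: [0.3, 0.2, -0.7]
gripper_width: 1.001
grip_force: 0.0
```

Run:
```python
from h import *
o=env.get_obs(); W=env.get_calibration("wrist"); im=env.grab_frame("wrist"); cv2.imwrite("pics/w1.png",im); np.savez("pics/w1.npz",**W)
print(o["t"],o["joints"].round(2),o["tcp_pos"],o["tool_rot"],o["wrist_force"])
# two-view triangulation of knob from overview pics
T=env.get_calibration("top");S=env.get_calibration("scene")
P=[np.array([[c["fx"],0,c["cx"]],[0,c["fy"],c["cy"]],[0,0,1]])@np.c_[c["R"],c["t"]] for c in(T,S)]
X=cv2.triangulatePoints(P[0],P[1],np.array([347.7,206.8]),np.array([172.1,218.]));X=(X[:3]/X[3]).ravel();print("knob tri",X)
print("knob should show at",proj(W,X),blobs(im,(0,150,90),(8,255,255),(0,0,512,384)))
```

```text
1.85 [-0.67  0.04  1.69 -0.    1.42  0.21] [ 0.48192245 -0.22650526  0.24514267] [-3.76754636e-04  9.40626890e-01  3.39441974e-01 -2.38755746e-04] [ 0.26537735  0.23417643 -0.73231447]
knob tri [ 0.4976954  -0.22232783  0.12498717]
knob should show at (np.float64(260.63484182284043), np.float64(175.04647384690264)) [(495, array([260.43, 173.75]))]
```

View pics/w1.png

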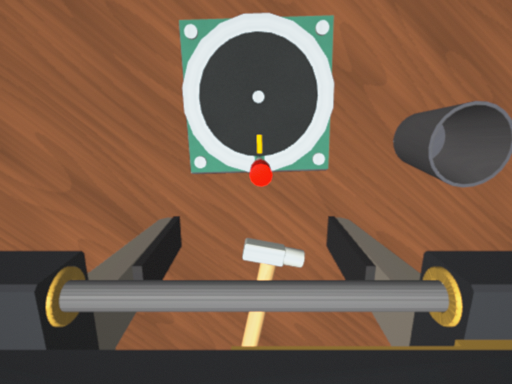

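The wrist picture shows the knob at (260,174), the hub at (258,97), housing screws at (190,31), (322,28), (318,159), (200,163), and nothing between the fingers and the knob. The knob's predicted and seen pixels agree.

Run:
```python
from h import *
W=dict(np.load("pics/w1.npz"))
s=np.array([ray(W,u,v,.051) for u,v in((190,31),(322,28),(318,159),(200,163))]);print("screws mean",s.mean(0))
for z in(.078,.086,.094):print("hub",ray(W,258.4,97.2,z))
k=ray(W,260.4,173.7,.126);print("knob",k); h=s.mean(0)
print("dist",np.hypot(*(k-h)[:2]),np.degrees(np.arctan2(*(h-k)[1::-1])))
print("tool rel",toolrel([k[0],k[1],.114]))
o=env.get_obs()["tool_rot"];print("yaw",np.degrees(2*np.arctan2(o[2],o[1])))
```

```text
screws mean [ 0.55482851 -0.17180516  0.051     ]
hub [ 0.55515077 -0.17236405  0.078     ]
hub [ 0.55465412 -0.17261367  0.086     ]
hub [ 0.55415746 -0.1728633   0.094     ]
knob [ 0.49870953 -0.22114492  0.126     ]
dist 0.07472450708703532 41.32190728702573
tool rel [ 1.63844621  0.66132276 13.12251108]
yaw 39.614981605273044
```

Emit:
apply_moves:
  plan:
    - [[1.6,0.65,3.0],[0,0,-1],0.3]
    - [[0,0,4.0],[0,0,0],0.4]
    - [[0,0,3.5],[0,0,0],0.4]
    - [[0,0,2.6],[0,0,0],0.4]
    - [[0,0,0],[0,0,0],0.5]
  force: 20

```text
t: 2.52
tcp_pos: [0.4969, -0.2203, 0.1123]
tool_rot: [-0.002, 0.938, 0.347, -0.001]
wrist_force: [0.4, 0.4, 0.3]
gripper_width: 0.517
grip_force: 0.0
```

Run:
```python
from h import *
print(toolrel([.4987,-.2212,.114]),env.get_obs()["wrist_force"],env.get_obs()["gripper_width"])
W=env.get_calibration("wrist");im=env.grab_frame("wrist");cv2.imwrite("pics/w2.png",im)
print(blobs(im,(0,150,90),(8,255,255),(0,0,512,384)),[proj(W,[.4987,-.2212,z]) for z in(.104,.122,.14)])
```

```text
[ 0.07892707  0.18175596 -0.17103194] [0.35335024 0.44837731 0.33790159] 0.5174986477238257
[(2125, array([256.83, 246.42]))] [(np.float64(256.6240538846822), np.float64(231.56964026476146)), (np.float64(256.8062021271766), np.float64(243.81217465221295)), (np.float64(257.0323986206929), np.float64(259.01527687418036))]
```

View pics/w2.png

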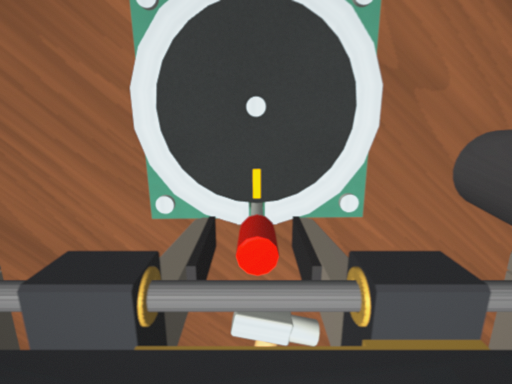

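The knob at (257,246) stands between the finger pads (about 214 and 293). I'll correct by 1.5 mm, close and lift.

Emit:
apply_moves:
  plan:
    - [[0.1,0.15,-0.15],[0,0,0],0.6]
    - [[0,0,0],[0,0,0],0.9]
    - [[0,0,0],[0,0,0],0.95]
    - [[0,0,0],[0,0,0],0.95]
    - [[0,0,0],[0,0,0],0.95]
  force: 25

```text
t: 3.2
tcp_pos: [0.5007, -0.2221, 0.1171]
tool_rot: [0.0, 0.937, 0.348, 0.0]
wrist_force: [-1.0, 0.9, 5.3]
gripper_width: 0.235
grip_force: 24.9
```

Emit:
apply_moves:
  plan:
    - [[0,0,-0.5],[0,0,0],0.95]
    - [[0,0,-1.0],[0,0,0],0.95]
    - [[0,0,-1.5],[0,0,0],0.95]
    - [[0,0,-3],[0,0,0],0.95]
    - [[0,0,-4],[0,0,0],0.95]

```text
t: 3.82
tcp_pos: [0.4998, -0.2216, 0.2171]
tool_rot: [-0.001, 0.937, 0.348, -0.0]
wrist_force: [0.8, 0.6, -2.1]
gripper_width: 0.232
grip_force: 24.9
```

Run:
```python
from h import *
o=env.get_obs();print(o["tcp_pos"],o["wrist_force"],o["gripper_width"])
T=env.get_calibration("top")
for n in("wrist","scene"):
    im=env.grab_frame(n);cv2.imwrite(f"pics/{n}3.png",im)
    print(n,blobs(im,(0,150,90),(8,255,255),(0,0,512,384)))
a=cv2.imread("pics/wrist3.png");b=cv2.imread("pics/scene3.png")[120:300,130:370]
cv2.imwrite("pics/c3.png",np.hstack([cv2.resize(a,(400,300)),cv2.resize(b,(400,300))]))
print(toolrel([.4965,.191,.2]))
# hole from top crop pixel
print(ray(T,207.3,208.2,.045), ray(T,209.5,208.3,.022))
```

```text
[ 0.49983645 -0.22163314  0.21711639] [ 0.82286531  0.55742984 -2.06019339] 0.23203807988230946
wrist [(1946, array([253.42, 243.85]))]
scene [(146, array([68.81, 34.97])), (151, array([291.64, 137.66])), (30, array([172.9 , 180.03])), (69, array([331.65, 184.39])), (10, array([342.2, 230.1]))]
[ 26.59796196 -31.85756675   1.96979785]
[0.49580873 0.19248952 0.045     ] [0.49570916 0.1886219  0.022     ]
```

View pics/c3.png

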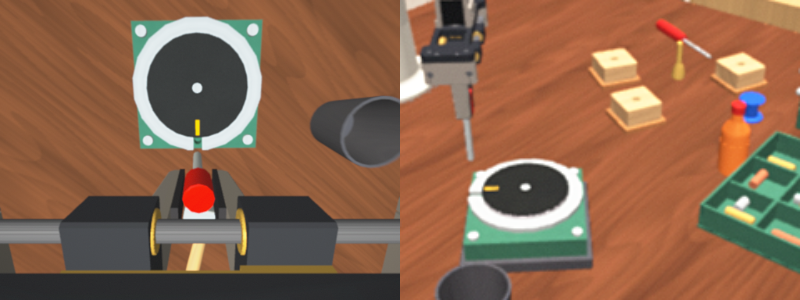

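The pin hangs upright in the grip, clear of the head, with the notch empty below it. Next I go to just short of the holder.

Emit:
apply_moves:
  plan:
    - [[1.5,-2.0,0],[0,0,0],0.95]
    - [[3.1,-4.3,0],[0,0,0],0.95]
    - [[3.1,-4.3,0],[0,0,0],0.95]
    - [[3.1,-4.3,0],[0,0,0],0.95]
    - [[3.1,-4.3,0],[0,0,0],0.95]

```text
t: 4.55
tcp_pos: [0.4782, 0.0172, 0.2145]
tool_rot: [-0.001, 0.937, 0.349, -0.001]
wrist_force: [0.8, 0.3, -1.0]
gripper_width: 0.235
grip_force: 24.9
```

Emit:
apply_moves:
  plan:
    - [[3.1,-4.3,0],[0,0,0],0.95]
    - [[3.1,-4.3,0],[0,0,0],0.95]
    - [[2.5,-3.0,1.0],[0,0,0],0.95]
    - [[1.0,-1.3,1.5],[0,0,0],0.95]
    - [[0,0,0],[0,0,0],0.95]

```text
t: 5.18
tcp_pos: [0.4671, 0.1758, 0.1885]
tool_rot: [-0.0, 0.937, 0.349, -0.003]
wrist_force: [-0.4, -0.7, -1.5]
gripper_width: 0.234
grip_force: 24.9
```

Run:
```python
from h import *
o=env.get_obs();W=env.get_calibration("wrist");im=env.grab_frame("wrist");print(o["t"],o["joints"].round(2),o["tcp_pos"],o["tool_rot"],o["wrist_force"],o["gripper_width"])
np.savez("pics/w4.npz",**W)
cv2.imwrite("pics/w4.png",im);print("hole exp",proj(W,[.496,.191,.045]))
p=o["tcp_pos"];print("knob,foot exp",proj(W,p+[0,0,.005]),proj(W,p-[0,0,.089]))
```

```text
5.175 [ 0.12 -0.    1.84 -0.    1.31  0.97] [0.46709503 0.17575009 0.18850876] [-4.95670911e-04  9.37008634e-01  3.49295834e-01 -2.64479417e-03] [-0.39326343 -0.66689331 -1.52113664] 0.23416507627332558
hole exp (np.float64(260.96303070049703), np.float64(154.2392137747405))
knob,foot exp (np.float64(253.6102036248897), np.float64(241.6769723774771)) (np.float64(253.82465060010858), np.float64(197.60982067255682))
```

View pics/w4.png

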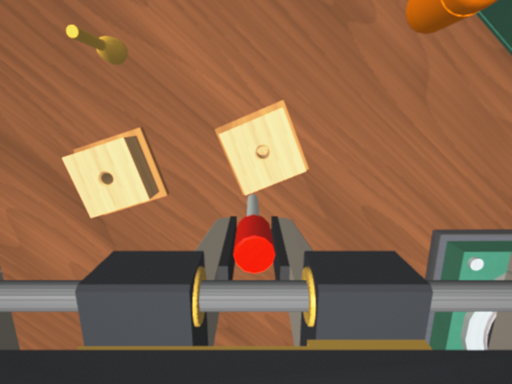

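The wrist view shows the chosen holder's hole at (262,152), the pin's foot at (252,197), and a farther holder at (106,178). One enlarged crop will give the fit.

Run:
```python
from h import *
im=cv2.imread("pics/w4.png");cv2.imwrite("pics/c4.png",cv2.resize(im[135:210,220:300],None,fx=7,fy=7,interpolation=cv2.INTER_CUBIC))
```

```text
(no output)
```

View pics/c4.png

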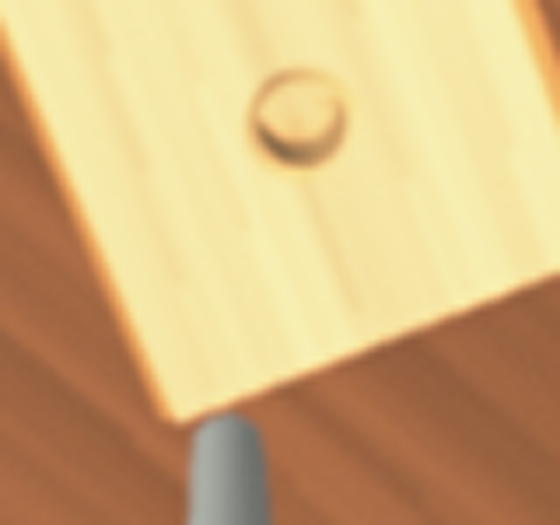

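Run:
```python
from h import *
W=dict(np.load("pics/w4.npz"));o=env.get_obs();p=o["tcp_pos"]
h=ray(W,262.4,151.3,.045);f=ray(W,252.2,197.3,p[2]-.089);k=ray(W,253.5,241.7,p[2]+.005)
print("hole",h,"foot",f,"tcp",p)
print("foot rel tcp (tool)",toolrel(f),"hole",toolrel(h),"move",(toolrel(h)-toolrel(f)))
for z in(.043,.047):print(ray(W,262.4,151.3,z))
```

```text
hole [0.4992867  0.19188795 0.045     ] foot [0.46660542 0.17723027 0.10062925] tcp [0.46814356 0.17492966 0.18962925]
foot rel tcp (tool) [ 0.06075117 -0.26235473  8.90022843] hole [ 3.50909958  0.77161889 14.45136023] move [3.4483484  1.03397363 5.5511318 ]
[0.49915058 0.19169525 0.043     ]
[0.49942282 0.19208065 0.047     ]
```

Emit:
apply_moves:
  plan:
    - [[2.0,0.6,0],[0,0,0],0.95]
    - [[1.4,0.4,1.0],[0,0,0],0.95]
    - [[0,0,2.0],[0,0,0],0.95]
    - [[0,0,1.5],[0,0,0],0.95]
    - [[0,0,0],[0,0,0],0.95]

```text
t: 5.85
tcp_pos: [0.5008, 0.1889, 0.1449]
tool_rot: [-0.0, 0.938, 0.348, -0.001]
wrist_force: [0.2, 0.5, -1.9]
gripper_width: 0.233
grip_force: 24.9
```

Run:
```python
from h import *
o=env.get_obs();W=env.get_calibration("wrist");im=env.grab_frame("wrist");np.savez("pics/w5.npz",**W)
p=o["tcp_pos"];print(p,o["wrist_force"],"hole at",proj(W,[.4993,.1919,.045]),"foot",proj(W,p-[0,0,.089]))
cv2.imwrite("pics/c5.png",cv2.resize(im[150:260,200:310],None,fx=5,fy=5,interpolation=cv2.INTER_CUBIC))
```

```text
[0.50078792 0.18891281 0.14487282] [ 0.19162988  0.4799966  -1.85656606] hole at (np.float64(250.21318808312222), np.float64(193.77390032829177)) foot (np.float64(253.69795259999083), np.float64(197.77779105442212))
```

View pics/c5.png

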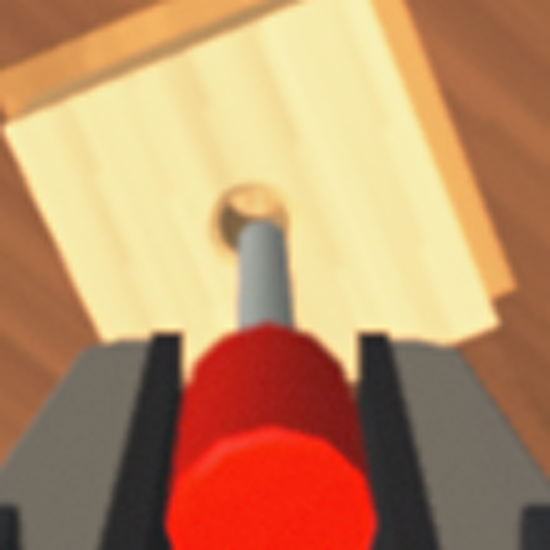

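Run:
```python
from h import *
W=dict(np.load("pics/w5.npz"))
h=ray(W,250,193.9,.045)
for v in(196.5,197.5):
  for z in(.054,.058): print(v,z,toolrel(h)-toolrel(ray(W,252,v,z)))
```

```text
196.5 0.054 [ 0.00393839 -0.19057462  0.90007055]
196.5 0.058 [-0.1053863  -0.19305667  1.30015637]
197.5 0.054 [ 0.09700809 -0.1904154   0.89999837]
197.5 0.058 [-0.01380589 -0.19289999  1.30008535]
```

Emit:
apply_moves:
  plan:
    - [[0,-0.19,0],[0,0,0],0.95]
    - [[0,0,0.8],[0,0,0],0.95]
    - [[0,0,0.6],[0,0,0],0.95]
    - [[0,0,0.6],[0,0,0],0.95]

```text
t: 6.4
tcp_pos: [0.5003, 0.1914, 0.1255]
tool_rot: [-0.0, 0.937, 0.348, -0.0]
wrist_force: [0.1, 0.6, -0.7]
gripper_width: 0.233
grip_force: 24.9
```

Emit:
apply_moves:
  plan:
    - [[0,0,0.8],[0,0,0],0.95]
    - [[0,0,0.8],[0,0,0],0.95]
    - [[0,0,0.6],[0,0,0],0.95]
    - [[0,0,0],[0,0,0],0.95]

```text
t: 6.9
tcp_pos: [0.5, 0.1913, 0.1034]
tool_rot: [-0.0, 0.937, 0.348, -0.001]
wrist_force: [1.1, 0.7, -1.0]
gripper_width: 0.233
grip_force: 24.9
```

Emit:
apply_moves:
  plan:
    - [[0,0,0.2],[0,0,0],0.95]
    - [[0,0,0.15],[0,0,0],0.95]
    - [[0,0,0.1],[0,0,0],0.95]
    - [[0,0,0],[0,0,0],0.95]

```text
t: 7.4
tcp_pos: [0.5004, 0.1913, 0.0996]
tool_rot: [0.0, 0.937, 0.348, -0.0]
wrist_force: [0.2, -0.9, -1.0]
gripper_width: 0.237
grip_force: 24.9
```

Emit:
apply_moves:
  plan:
    - [[0,0,0.1],[0,0,0],0.95]
    - [[0,0,0.1],[0,0,0],0.95]
    - [[0,0,0],[0,0,0],0.95]

```text
t: 7.78
tcp_pos: [0.5012, 0.1916, 0.0991]
tool_rot: [0.0, 0.937, 0.348, 0.001]
wrist_force: [-2.7, 0.4, 7.2]
gripper_width: 0.232
grip_force: 24.9
```

Emit:
apply_moves:
  plan:
    - [[0,0,-0.1],[0,0,0],0.5]
    - [[0,0,0],[0,0,0],0.4]
    - [[0,0,0],[0,0,0],0.4]
    - [[0,0,-1.0],[0,0,0],0.4]
    - [[0,0,-2.5],[0,0,0],0.4]

```text
t: 8.4
tcp_pos: [0.4995, 0.1911, 0.1332]
tool_rot: [-0.0, 0.937, 0.348, -0.001]
wrist_force: [0.1, -0.7, 0.1]
gripper_width: 0.599
grip_force: 0.0
```

Emit:
apply_moves:
  plan:
    - [[0,0,-4],[0,0,0],0.4]
    - [[0,0,-5],[0,0,0],0.6]
    - [[0,0,-1],[0,0,0],1]
    - [[0,0,0],[0,0,0],1]

```text
t: 8.9
tcp_pos: [0.5007, 0.1914, 0.2342]
tool_rot: [0.0, 0.937, 0.348, 0.001]
wrist_force: [0.0, -0.4, -0.4]
gripper_width: 0.298
grip_force: 0.0
```

Run:
```python
from h import *
im=env.grab_frame("scene");o=env.get_obs();S=env.get_calibration("scene");cv2.imwrite("pics/s6.png",im)
print("knob exp",proj(S,[.4995,.192,.104]),blobs(im,(0,150,90),(8,255,255),(240,100,310,190)))
W=env.get_calibration("wrist");im=env.grab_frame("wrist")
for z in(.087,.104,.121):print(proj(W,[.4995,.192,z]))
print(blobs(im,(0,150,90),(8,255,255),(0,0,512,384)))
print(o["tcp_pos"],o["wrist_force"],o["gripper_width"],"head rel",toolrel([.5548,-.1722,.13]))
```

```text
knob exp (np.float64(272.8088325452986), np.float64(161.6826813266473)) [(151, array([291.57, 137.59])), (94, array([268.69, 162.6 ]))]
(np.float64(252.82053965180174), np.float64(183.74759795941054))
(np.float64(252.7771456412661), np.float64(187.4011032200498))
(np.float64(252.72863713644907), np.float64(191.485217026243))
[(941, array([460.59,  23.67])), (33, array([ 1.24, 64.58])), (572, array([257.04, 200.7 ]))]
[0.49993725 0.1912522  0.23274516] [-0.41943313  0.01024967 -1.03615477] 0.25334660900871364 head rel [-19.51769246  31.14924881  10.1919135 ]
```

The pin is released; the camera readings suggest it leans a little in the loose hole. I'll move off to the head with the fingers shut, then check it from the fixed cameras.

Emit:
apply_moves:
  plan:
    - [[-1.5,1.95,0],[0,0,0],1]
    - [[-3,3.9,0],[0,0,0],1]
    - [[-3,3.9,0],[0,0,0],1]
    - [[-3,3.9,0],[0,0,0],1]
    - [[-3,3.9,0],[0,0,0],1]
  force: 10

```text
t: 9.62
tcp_pos: [0.5117, -0.031, 0.2316]
tool_rot: [-0.001, 0.937, 0.348, -0.001]
wrist_force: [-0.4, 0.1, 1.1]
gripper_width: 0.004
grip_force: 0.0
```

Emit:
apply_moves:
  plan:
    - [[-3,3.9,0],[0,0,0],1]
    - [[-3,3.9,0],[0,0,0],1]
    - [[-3,3.9,0],[0,0,0],1]
    - [[-1.5,1.9,0],[0,0,0],1]
    - [[0,0,3],[0,0,0],1]

```text
t: 10.25
tcp_pos: [0.523, -0.2033, 0.2043]
tool_rot: [0.001, 0.938, 0.347, 0.001]
wrist_force: [0.8, -0.1, -0.7]
gripper_width: 0.006
grip_force: 0.0
```

Run:
```python
from h import *
S=env.get_calibration("scene");T=env.get_calibration("top")
a=env.grab_frame("scene");b=env.grab_frame("top")
ks=blobs(a,(0,150,90),(8,255,255),(240,100,310,190));kt=blobs(b,(0,150,90),(8,255,255),(185,180,235,235));print(ks,kt)
P=[np.array([[c["fx"],0,c["cx"]],[0,c["fy"],c["cy"]],[0,0,1]])@np.c_[c["R"],c["t"]] for c in(T,S)]
q=min(ks,key=lambda k:abs(k[1][1]-163))[1]
if kt:
    X=cv2.triangulatePoints(P[0],P[1],kt[0][1],q);print("knob",(X[:3]/X[3]).ravel(),"hole (.4993,.1919)")
c=np.hstack([cv2.resize(a[120:210,230:320],(380,380)),cv2.resize(b[170:245,170:245],(380,380))]);cv2.imwrite("pics/c7.png",c)
o=env.get_obs();print(o["t"],o["tcp_pos"],o["joints"].round(2),o["wrist_force"],o["gripper_width"],toolrel([.5548,-.1722,.115]))
```

```text
[(152, array([291.56, 137.62])), (95, array([268.65, 162.62]))] [(32, array([208.5, 209.5]))]
knob [0.49147629 0.18140076 0.10259645] hole (.4993,.1919)
10.35 [ 0.5197474  -0.1996067   0.19908795] [-0.58  0.14  1.67  0.    1.34  0.28] [-0.68617105  1.09114716  0.37686577] 0.002449008832364821 [4.46193866 0.28538588 8.3973577 ]
```

Triangulation puts the knob 103 mm above the bench, so the pin is home, leaning within the hole's slack. Now I lower the shut fingers to feel for the rubber face.

Emit:
apply_moves:
  plan:
    - [[0,0.2,3],[0,0,0],1]
    - [[0,0,3],[0,0,0],1]
    - [[0,0,1.6],[0,0,0],1]
    - [[0,0,0.5],[0,0,0],1]
    - [[0,0,0],[0,0,0],1]

```text
t: 10.98
tcp_pos: [0.5239, -0.2028, 0.1233]
tool_rot: [0.0, 0.937, 0.348, 0.0]
wrist_force: [0.7, -0.0, 0.3]
gripper_width: 0.003
grip_force: 0.0
```

Emit:
apply_moves:
  plan:
    - [[0,0,0.5],[0,0,0],1]
    - [[0,0,0.3],[0,0,0],1]
    - [[0,0,0],[0,0,0],1]

```text
t: 11.35
tcp_pos: [0.5233, -0.2028, 0.1145]
tool_rot: [-0.0, 0.937, 0.348, -0.0]
wrist_force: [0.0, -0.1, 0.4]
gripper_width: 0.009
grip_force: 0.0
```

Run:
```python
from h import *
for i in range(4):
    env.grab_frame("wrist"); o=env.get_obs(); print(o["tcp_pos"].round(4),o["wrist_force"].round(1),toolrel([.5548,-.1722,.105]).round(2))
```

```text
[ 0.5234 -0.2028  0.1147] [ 0.5 -0.5  0.2] [ 4.38 -0.27  0.97]
[ 0.5235 -0.2029  0.1147] [-0.3  0.3 -0.1] [ 4.37 -0.28  0.97]
[ 0.5235 -0.2029  0.1148] [ 0.1 -0.5 -0. ] [ 4.37 -0.28  0.98]
[ 0.5235 -0.2029  0.1148] [-0.5  0.1  0.1] [ 4.37 -0.28  0.98]
```

Emit:
apply_moves:
  plan:
    - [[-0.1,-0.27,0.5],[0,0,0],1]
    - [[0,0,0.3],[0,0,0],1]
    - [[0,0,0.2],[0,0,0],1]
    - [[0,0,0],[0,0,0],1]

```text
t: 12.05
tcp_pos: [0.5208, -0.2013, 0.1044]
tool_rot: [-0.0, 0.937, 0.348, -0.0]
wrist_force: [-0.0, 0.4, -0.2]
gripper_width: 0.009
grip_force: 0.0
```

Emit:
apply_moves:
  plan:
    - [[0,0,0.1],[0,0,0],1]
    - [[0,0,0.1],[0,0,0],1]
    - [[0,0,0],[0,0,0],1]

```text
t: 12.42
tcp_pos: [0.5209, -0.2014, 0.1025]
tool_rot: [-0.0, 0.937, 0.348, -0.0]
wrist_force: [0.2, 0.7, 0.9]
gripper_width: 0.002
grip_force: 0.0
```

Emit:
apply_moves:
  plan:
    - [[0,0,0.1],[0,0,0],1]
    - [[0,0,0.1],[0,0,0],1]
    - [[0,0,0],[0,0,0],1]

```text
t: 12.8
tcp_pos: [0.5208, -0.2014, 0.1005]
tool_rot: [-0.0, 0.937, 0.348, -0.0]
wrist_force: [-0.7, -0.1, -0.6]
gripper_width: 0.006
grip_force: 0.0
```

Emit:
apply_moves:
  plan:
    - [[0,0,0.1],[0,0,0],1]
    - [[0,0,0.1],[0,0,0],1]
    - [[0,0,0],[0,0,0],1]

```text
t: 13.18
tcp_pos: [0.5208, -0.2014, 0.0985]
tool_rot: [-0.0, 0.937, 0.348, -0.0]
wrist_force: [0.6, -0.0, -0.2]
gripper_width: 0.002
grip_force: 0.0
```

Emit:
apply_moves:
  plan:
    - [[0,0,0.1],[0,0,0],1]
    - [[0,0,0.1],[0,0,0],1]
    - [[0,0,0],[0,0,0],1]

```text
t: 13.55
tcp_pos: [0.5208, -0.2014, 0.0965]
tool_rot: [-0.0, 0.937, 0.348, -0.0]
wrist_force: [-1.3, 0.2, -0.1]
gripper_width: 0.002
grip_force: 0.0
```

Emit:
apply_moves:
  plan:
    - [[0,0,0.1],[0,0,0],1]
    - [[0,0,0.1],[0,0,0],1]
    - [[0,0,0],[0,0,0],1]

```text
t: 13.92
tcp_pos: [0.5209, -0.2014, 0.0945]
tool_rot: [-0.0, 0.937, 0.348, -0.0]
wrist_force: [0.3, 0.3, 0.3]
gripper_width: 0.006
grip_force: 0.0
```

Emit:
apply_moves:
  plan:
    - [[0,0,0.1],[0,0,0],1]
    - [[0,0,0.1],[0,0,0],1]
    - [[0,0,0],[0,0,0],1]

```text
t: 14.3
tcp_pos: [0.5208, -0.2014, 0.0925]
tool_rot: [-0.0, 0.937, 0.348, -0.0]
wrist_force: [-0.0, 0.0, -0.5]
gripper_width: 0.008
grip_force: 0.0
```

Emit:
apply_moves:
  plan:
    - [[0,0,0.1],[0,0,0],1]
    - [[0,0,0.1],[0,0,0],1]
    - [[0,0,0],[0,0,0],1]

```text
t: 14.68
tcp_pos: [0.521, -0.2015, 0.0909]
tool_rot: [0.0, 0.937, 0.348, 0.0]
wrist_force: [-1.1, -0.3, 2.2]
gripper_width: 0.005
grip_force: 1.1
```

Emit:
apply_moves:
  plan:
    - [[0,0,0.05],[0,0,0],1]
    - [[0,0,0.05],[0,0,0],1]
    - [[0,0,0],[0,0,0],1]

```text
t: 15.05
tcp_pos: [0.521, -0.2016, 0.0899]
tool_rot: [0.0, 0.937, 0.348, -0.0]
wrist_force: [-2.2, -0.4, 5.2]
gripper_width: 0.006
grip_force: 2.3
```

Run:
```python
from h import *
for i in range(3):
    env.grab_frame("wrist"); o=env.get_obs(); print(o["tcp_pos"].round(4),o["wrist_force"].round(1),toolrel([.5548,-.1722,.09]).round(2))
```

```text
[ 0.521  -0.2016  0.0899] [-3.2 -0.3  5. ] [ 4.49 -0.02 -0.01]
[ 0.521  -0.2016  0.0899] [-1.8 -1.1  5.3] [ 4.48 -0.02 -0.02]
[ 0.521  -0.2016  0.0898] [-1.6 -0.7  4.7] [ 4.48 -0.02 -0.02]
```

Emit:
apply_moves:
  plan:
    - [[0.08,0.58,0.02],[0,0,0],1]
    - [[0.07,0.58,0],[0,0,0],1]
    - [[0.45,1.09,0],[0,0,0],1]
    - [[0.71,0.93,0],[0,0,0],1]
    - [[0.93,0.72,0],[0,0,0],1]

```text
t: 15.82
tcp_pos: [0.5634, -0.2166, 0.0895]
tool_rot: [-0.0, 0.937, 0.348, -0.0]
wrist_force: [-3.2, -0.1, 5.6]
gripper_width: 0.004
grip_force: 2.6
```

Emit:
apply_moves:
  plan:
    - [[1.09,0.45,0],[0,0,0],1]
    - [[1.16,0.15,0],[0,0,0],1]
    - [[1.16,-0.15,0],[0,0,0],1]
    - [[1.09,-0.45,0],[0,0,0],1]
    - [[0.93,-0.72,0],[0,0,0],1]

```text
t: 16.45
tcp_pos: [0.6007, -0.1751, 0.0899]
tool_rot: [0.001, 0.937, 0.348, 0.001]
wrist_force: [0.5, -2.6, 5.5]
gripper_width: 0.004
grip_force: 2.3
```

```bash
cat > dash.py <<'E'
from h import *
for n in("wrist","top","scene"):
    W=env.get_calibration(n);im=env.grab_frame(n);f=proj(W,[.5548,-.1722,.0795]);u,v=map(int,f)
    roi=(max(u-110,0),max(v-110,0),min(u+110,512),min(v+110,384)) if n=="wrist" else (u-25,v-25,u+25,v+25)
    for a,c in blobs(im,(22,140,110),(34,255,255),roi):
        p=ray(W,*c,.0795)-[.5548,-.1722,.0795];print(n,a,"r",np.hypot(*p[:2]).round(3),"world ang",np.degrees(np.arctan2(p[1],p[0])).round(1))
o=env.get_obs();print(o["t"],o["tcp_pos"].round(4),o["wrist_force"].round(1),(-toolrel([.5548,-.1722,.09])).round(2))
E
python3 dash.py
```

```text
wrist 26 r 0.06 world ang -15.2
wrist 46 r 0.043 world ang -59.5
wrist 70 r 0.029 world ang -91.1
wrist 60 r 0.051 world ang -82.1
16.6 [ 0.6006 -0.1734  0.0897] [2.3 1.1 5.3] [3.39 3.09 0.04]
```

Emit:
apply_moves:
  plan:
    - [[0.71,-0.93,0],[0,0,0],1]
    - [[0.45,-1.09,0],[0,0,0],1]
    - [[0.15,-1.16,0],[0,0,0],1]
    - [[-0.15,-1.16,0],[0,0,0],1]
    - [[-0.45,-1.09,0],[0,0,0],1]

```text
t: 17.23
tcp_pos: [0.5696, -0.1284, 0.0896]
tool_rot: [-0.0, 0.937, 0.349, 0.001]
wrist_force: [2.6, -1.8, 4.3]
gripper_width: 0.007
grip_force: 2.5
```

Emit:
apply_moves:
  plan:
    - [[-0.71,-0.93,0.03],[0,0,0],1]
    - [[-0.93,-0.72,0],[0,0,0],1]
    - [[-1.09,-0.45,0],[0,0,0],1]
    - [[-1.16,-0.15,0],[0,0,0],1]
    - [[-1.16,0.15,0],[0,0,0],1]

```text
t: 17.85
tcp_pos: [0.5171, -0.1447, 0.089]
tool_rot: [-0.001, 0.937, 0.348, 0.001]
wrist_force: [2.1, 1.9, 5.8]
gripper_width: 0.004
grip_force: 3.2
```

```bash
python3 dash.py
```

```text
wrist 325 r 0.05 world ang 121.2
wrist 48 r 0.062 world ang -174.0
wrist 61 r 0.084 world ang 179.0
wrist 59 r 0.078 world ang -165.9
18.0 [ 0.5164 -0.1457  0.0889] [-1.3 -0.9  7.4] [-1.18 -4.51  0.12]
```

Emit:
apply_moves:
  plan:
    - [[-1.09,0.55,-0.03],[0,0,0],1]
    - [[-0.93,0.75,0],[0,0,0],1]
    - [[-0.71,0.93,0],[0,0,0],1]
    - [[-0.45,1.09,0],[0,0,0],1]
    - [[-0.15,1.16,0],[0,0,0],1]

```text
t: 18.62
tcp_pos: [0.52, -0.2002, 0.0887]
tool_rot: [-0.003, 0.937, 0.348, -0.001]
wrist_force: [-1.5, 3.8, 7.1]
gripper_width: 0.005
grip_force: 3.8
```

Emit:
apply_moves:
  plan:
    - [[0.15,1.16,-0.03],[0,0,0],1]
    - [[0.45,1.09,0],[0,0,0],1]
    - [[0.71,0.93,0],[0,0,0],1]
    - [[0.93,0.72,0],[0,0,0],1]
    - [[1.09,0.45,0],[0,0,0],1]

```text
t: 19.25
tcp_pos: [0.5739, -0.2124, 0.0891]
tool_rot: [-0.002, 0.937, 0.348, -0.002]
wrist_force: [-3.3, -0.9, 6.6]
gripper_width: 0.004
grip_force: 3.2
```

```bash
python3 dash.py
```

```text
wrist 20 r 0.056 world ang -89.0
wrist 46 r 0.074 world ang -93.9
wrist 64 r 0.072 world ang -112.6
wrist 57 r 0.089 world ang -102.5
scene 9 r 0.052 world ang -87.2
19.4 [ 0.5751 -0.2118  0.0894] [1.7 0.  5.8] [-1.05  4.32  0.05]
```

Emit:
apply_moves:
  plan:
    - [[1.16,0.15,0],[0,0,0],1]
    - [[1.16,-0.15,0],[0,0,0],1]
    - [[1.09,-0.45,0],[0,0,0],1]
    - [[0.93,-0.72,0],[0,0,0],1]
    - [[0,0,0],[0,0,0],1]

```text
t: 20.02
tcp_pos: [0.6003, -0.1741, 0.0895]
tool_rot: [-0.001, 0.937, 0.349, 0.0]
wrist_force: [2.0, 1.4, 5.7]
gripper_width: 0.008
grip_force: 2.8
```

Emit:
apply_moves:
  plan:
    - [[0,0,-0.5],[0,0,0],1]
    - [[0,0,-2.5],[0,0,0],1]
    - [[0,0,-5],[0,0,0],1]
    - [[-5,0,-3],[0,0,0],1]
    - [[-5,3,0],[0,0,0],1]

```text
t: 20.65
tcp_pos: [0.544, -0.2637, 0.202]
tool_rot: [0.001, 0.937, 0.35, 0.001]
wrist_force: [0.7, -0.1, -0.9]
gripper_width: 0.005
grip_force: 0.0
```

Emit:
apply_moves:
  plan:
    - [[-5,3,0],[0,0,0],1]
    - [[-5,3,0],[0,0,0],1]
    - [[-3,2,0],[0,0,0],1]
    - [[0,0,0],[0,0,0],1]

```text
t: 21.15
tcp_pos: [0.4962, -0.4108, 0.1979]
tool_rot: [-0.002, 0.938, 0.347, -0.001]
wrist_force: [-0.1, 0.8, -0.6]
gripper_width: 0.004
grip_force: 0.0
```

```bash
python3 dash.py
python3 - <<'E'
from h import *
a=env.grab_frame("scene");b=env.grab_frame("top");cv2.imwrite("pics/s9.png",a);cv2.imwrite("pics/t9.png",b)
c=np.hstack([cv2.resize(a[130:265,150:350],(400,270)),cv2.resize(b[120:255,100:300],(400,270))])
d=np.hstack([cv2.resize(a[130:205,230:330],(400,300),interpolation=2),cv2.resize(b[150:225,290:390],(400,300),interpolation=2)])
cv2.imwrite("pics/fin.png",np.vstack([c,d]))
E
```

```text
top 27 r 0.048 world ang -32.1
scene 12 r 0.049 world ang -32.6
21.3 [ 0.4982 -0.408   0.1987] [ 0.1 -0.7  0. ] [-19.69  14.12 -10.93]
```

View pics/fin.png

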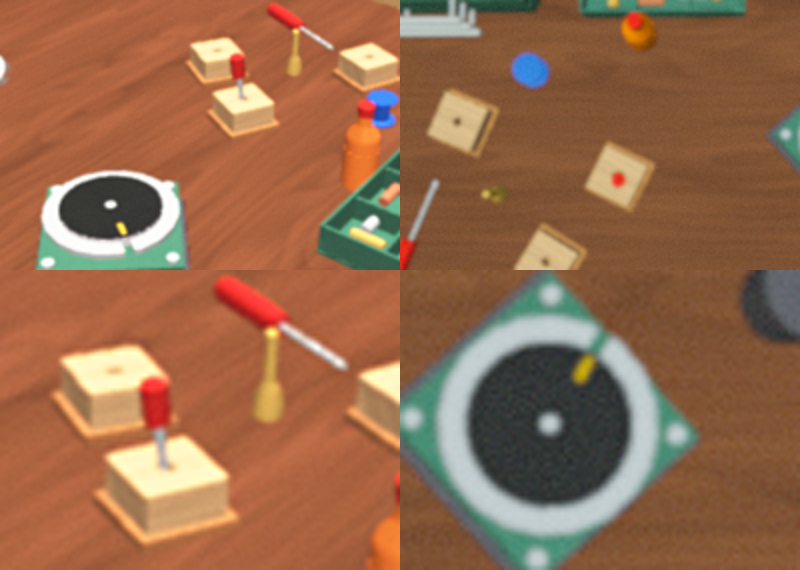

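The final views show the pin standing home in the right-most holder, leaning only by the hole's slack. The dash is at -32° against -139° at the start, so the rotor has turned about 1.3 turns anticlockwise. The other things are where they were and the hand is clear.

```bash
python3 -c "
from cell import env
print(env.hand_in())"
```

```text
the job is handed in; nothing more can be done
None
```

The job is handed in: the pin stands home in the right-most holder, leaning about 8° in the loose hole, and the rotor was stroked about 1.3 turns anticlockwise with readings of at most about 7.4 N of press; the verdict was not shown.

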